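# Load and hasp a sterilising case

### The job

Swing the hasp off the sterilising case's lid and fold it back, open the lid, and set every bur block and steel pot from the drying tray on the floor of the case, next to one another. Then shut the lid fully and swing the hasp down flat over its staple. Never lift the lid with the hasp on or fold the hasp over while the lid is open, and leave the amber jar and everything else where it stands.

Things in the scene. Friction and masses are not known exactly. Their poses are not given: they have to be found in the camera images.
- case_in (a point): Centre of the inside floor of the open-topped aluminium sterilising case, which is fixed to the counter. Axes are the case's: x points away from the robot to the lid hinge, y along the case's long side, z up. Case 140 (x) by 260 (y) by 70 high, walls and floor 5 thick: inside 130 by 250, rim 65 above this point. The robot-side wall carries the hasp's hinge at y = -60.
- lid_bar (a point): Middle of the lid's black handle bar: a round bar along the case's y, 40 long, 14 thick, held 30 clear of the lid's robot-side edge (at case y = +60) by a stalk 16 wide, so that it can be pinched by its two ends from above with the fingers closing along y, turning between them as the lid swings. Lid shut: 73.5 above the case's underside.
- lid_hinge (a point): Point on the lid's hinge line, on the case's far rim (case x = +70, y = 0, 70 above the underside); the line runs along the case's y. The handle bar lies 170 from it. The lid is a blue plate 140 by 260 by 6; a brass staple 5 by 10, rising 17 from the lid, stands 112 from the hinge line at case y = -60.
- lid (a joint): Lid angle in rad: 0 shut flat on the rim, 1.57 upright, 1.8 at its stop, leaning away from the robot. Stiff hinge: the lid stays where it is left and has to be pushed shut (about 2.5 N at the bar to lift it, 1 N to push it down).
- hasp_bar (a point): Middle of the hasp's orange grip bar: a round bar along the case's y, 40 long, 12 thick, at the free end of the hasp, standing 18 above the level of the hasp's hinge and 20 above the shut lid when the hasp is down. It can be pinched by its two ends from above with the fingers closing along y, turning between them as the hasp swings. The strap beneath is 26 wide and 4 thick, with a slot that drops over the lid's brass staple.
- hasp_hinge (a point): Middle of the hasp's hinge on the case's robot-side wall (case x = -78, y = -60, 78.5 above the underside); the hinge line runs along the case's y. With the hasp down the grip bar is 62 farther along case x and 18 higher than this point.
- hasp (a joint): Hasp angle in rad: 0 down flat on the shut lid, over the staple; grows as it swings up and back towards the robot; 1.57 strap upright; 2.6 at its stop, clear of the lid on the robot's side. Friction hinge: stays where it is left (about 1.5 N at the bar). At the start it is on the staple, 0 to 0.2.
- block_green_c (a point): Centre (half-way up) of the green bur block: a solid block 48 (its x) by 26 (its y) by 30 high, about 90 g, with a dark line round it and brass bur heads on top. May be absent. Starts on the steel drying tray.
- block_red_c (a point): Centre (half-way up) of the red bur block: a solid block 48 (its x) by 26 (its y) by 30 high, about 90 g, with a dark line round it and brass bur heads on top. May be absent. Starts on the steel drying tray.
- block_blue_c (a point): Centre (half-way up) of the blue bur block: a solid block 48 (its x) by 26 (its y) by 30 high, about 90 g, with a dark line round it and brass bur heads on top. May be absent. Starts on the steel drying tray.
- pot_yellow_c (a point): Centre (half-way up) of the steel instrument pot with the yellow band: an upright closed cylinder 36 across, 34 high with a 3 mm knob, about 100 g. May be absent. Starts on the steel drying tray.
- pot_black_c (a point): Centre (half-way up) of the steel instrument pot with the black band: an upright closed cylinder 36 across, 34 high with a 3 mm knob, about 100 g. May be absent. Starts on the steel drying tray.
- mat: Fixed flat steel drying tray, 280 (x) by 230 (y) by 4 thick; origin at the centre of its underside.
- jar: Bystander: small amber jar with white cap, 42 across, 55 high, standing on the drying tray among the instruments: not to be loaded. To be left alone.
- spray: Bystander: white bottle with blue cap, 60 across, 160 high. To be left alone.
- beaker: Bystander: green cup 64 across, 70 high. To be left alone.
- bowl: Bystander: steel bowl 100 across, 40 high. To be left alone.
- timer: Bystander: white timer box 50 by 70 by 30. To be left alone.
- wipes: Bystander: blue box 90 by 140 by 60. To be left alone.
- scaler: Bystander: grey-handled hand tool 150 long, lying on the counter. To be left alone.
Mind the look-alikes: they are no part of the job. What is shaped like the part that bears pot_black_c but purple or turquoise is not meant.

How it is judged:
On the way, in this order (a step that is already met when the one before it is completed fails the run):
1. the hasp is swung off the staple, past upright (value of joint hasp above 1.6 rad), for 0.2 s.
2. the lid is open (value of joint lid above 1.2 rad), for 0.2 s.
3. every block and pot lies on the floor of the case, released (x of block_green_c in the frame of case_in between -0.065 and 0.065 m and y of block_green_c in the frame of case_in between -0.125 and 0.125 m and z of block_green_c in the frame of case_in between 0.005 and 0.032 m and x of block_red_c in the frame of case_in between -0.065 and 0.065 m and y of block_red_c in the frame of case_in between -0.125 and 0.125 m and z of block_red_c in the frame of case_in between 0.005 and 0.032 m and x of block_blue_c in the frame of case_in between -0.065 and 0.065 m and y of block_blue_c in the frame of case_in between -0.125 and 0.125 m and z of block_blue_c in the frame of case_in between 0.005 and 0.032 m and x of pot_yellow_c in the frame of case_in between -0.065 and 0.065 m and y of pot_yellow_c in the frame of case_in between -0.125 and 0.125 m and z of pot_yellow_c in the frame of case_in between 0.005 and 0.032 m and x of pot_black_c in the frame of case_in between -0.065 and 0.065 m and y of pot_black_c in the frame of case_in between -0.125 and 0.125 m and z of pot_black_c in the frame of case_in between 0.005 and 0.032 m and contact force between the fingers and block_green below 0.1 N and contact force between the fingers and block_red below 0.1 N and contact force between the fingers and block_blue below 0.1 N and contact force between the fingers and pot_yellow below 0.1 N and contact force between the fingers and pot_black below 0.1 N), for 0.2 s.
4. the lid is shut (value of joint lid below 0.05 rad), for 0.2 s.
5. the hasp is down over the staple (value of joint hasp below 0.12 rad and value of joint lid below 0.05 rad), for 0.2 s.
At the end, for the whole second after the job is handed in: The lid is shut (under 0.05 rad), the hasp is down over the staple (under 0.12 rad), and every block and pot present is at rest on the floor of the case (centre within 65 mm in x and 125 mm in y of the floor's centre, 5 to 32 mm above the floor) (all of step 5 and x of block_green_c in the frame of case_in between -0.065 and 0.065 m and y of block_green_c in the frame of case_in between -0.125 and 0.125 m and z of block_green_c in the frame of case_in between 0.005 and 0.032 m and x of block_red_c in the frame of case_in between -0.065 and 0.065 m and y of block_red_c in the frame of case_in between -0.125 and 0.125 m and z of block_red_c in the frame of case_in between 0.005 and 0.032 m and x of block_blue_c in the frame of case_in between -0.065 and 0.065 m and y of block_blue_c in the frame of case_in between -0.125 and 0.125 m and z of block_blue_c in the frame of case_in between 0.005 and 0.032 m and x of pot_yellow_c in the frame of case_in between -0.065 and 0.065 m and y of pot_yellow_c in the frame of case_in between -0.125 and 0.125 m and z of pot_yellow_c in the frame of case_in between 0.005 and 0.032 m and x of pot_black_c in the frame of case_in between -0.065 and 0.065 m and y of pot_black_c in the frame of case_in between -0.125 and 0.125 m and z of pot_black_c in the frame of case_in between 0.005 and 0.032 m and linear speed of each of block_green, block_red, block_blue, pot_yellow, pot_black below 0.03 m/s); the robot touches nothing.
It fails at once if the lid is off its seat while the hasp is over it (value of joint lid above 0.12 rad and value of joint hasp below 0.6 rad).
It fails at once if a bystander is moved by more than 60 mm (distance of any of jar, spray, beaker, bowl, timer, wipes, scaler from where it was at the start of the episode above 0.06 m).
It fails at once if a standing bystander is tipped over (angle between any of jar, spray, beaker, bowl, timer, wipes's own z axis and vertical above 0.6 rad).
Of block_green, block_red, block_blue, pot_yellow, pot_black only 2 to 4 are there at a start; the rules pass over those that are not, and their reading is None.
At some moment in a run one of block_green, block_red, block_blue, pot_yellow, pot_black may be knocked a few centimetres aside while the robot is not near it.
Once in a run the grip may slacken for a moment while it holds something.
It also fails if it takes over 210 s, if anything falls off the work surface, if the arm or the gripper's body presses on something with over 40 N, if the wrist force passes 120 N, or if a joint passes its speed limit or range.

### The arm

A 6-joint arm with a two-finger parallel gripper is mounted at the origin on the work surface. World frame = base frame: x ahead of the robot, y to its left, z up, the work surface at z = 0. Lengths are in m, angles in rad, forces in N, time in s.
With the tool pointing down it reaches from about 0.3 to 0.875 m from the base axis. Payload 4.2 kg.
Tool frame: the origin (TCP) lies at the very end of the fingers, on their centre line; the grasp point (between the pads) lies 19 mm behind it (grasp_offset is the distance from the TCP to the grasp point, in m); z points along the fingers, y is the line along which they close (so a half turn about z gives the same grasp; the last joint's range is limited). The gripper opens to 85 mm and grips with 20 to 120 N. Pads are 22 mm wide; open, the fingers measure 114 mm over their backs; the gripper's body (76 mm by 85 mm) begins 54 mm behind the grasp point. The pads swing forward as they close: fully open they stand 13 mm farther back than shut.
Start: joints at [-1.121, 0.32, 1.565, -0, 1.257, -0.02], TCP at [0.26, -0.513, 0.231] pointing down, gripper open.
Joint ranges: [-3.11, 3.11], [-0.84, 2.01], [0.21, 2.61], [-1.34, 4.49], [0.05, 2.63], [-2.56, 2.56]. Speed limits (rad/s): [2.57, 2.57, 3.14, 3.14, 3.14, 3.14].

### API

Orientations are given as [roll, pitch, yaw] about the fixed x, y, z axes, in that order (R = Rz(yaw) Ry(pitch) Rx(roll)).
In Python, from workcell import * gives the robot as it stands.
- The arm moves only by the tool step_arm, never from a script. Its argument "moves" is a list of rows, each a list of 7 numbers: the shift along the world's x, y, z in mm, then the turn, a rotation vector about the world's x, y, z in rad, then the finger opening in mm, from 0 to 85.4. In form: [[tx, ty, tz, ax, ay, az, jaw], ...]. A call has exactly 8 rows; each row is the pose to reach, as a shift and turn from the pose commanded when the call began; what a row does not reach only later rows make up. A row lasts 1/10 s, in which the tool goes at most 50 mm and 8.59 degrees, less where a joint would pass 70% of its speed; a pose out of reach is approached as far as the arm can. A call with a gripper value outside its range is refused whole. The fingers move at their own pace and stop on an object; "force" is the grip in N (left out, the last holds). Time passes only in rows, so rows that repeat a pose let the fingers close, or fill a call up. It gives the time, the measured TCP pose, the force, the opening and the grip force at its end, in the units of the state.
- sense(): the state, without advancing time (a new reading comes with each control period).
- get_image(name): name is "scene" or "top" or "wrist"; returns (picture, depth): 420x560x3 uint8, red, green, blue; 420x560 float32, m along the optical axis (not along the pixel's ray), 0 where there is no reading.
- calibration(name): a dict with "fx", "fy", "cx", "cy" (pixels), "k1" (the pictures are not rectified: a ray, as slopes to the right and down, at radius r is drawn at 1 + k1 r^2 times it, then the intrinsics apply), "rvec" (rotation vector, rad) and "tvec" (3), from world to camera coordinates, as OpenCV has them; the wrist camera has in their place "mount" (4x4, takes a point from camera to tool coordinates, whose origin is the TCP and whose axes are the flange's). Camera axes: x right, y down, z forward; pixel columns grow to the right and rows downward; lengths in m; the calibration is good to about 2 mm. A picture is of the moment at which its call begins: read the wrist's pose just before it. calibration takes no time and is no camera call.
- sign_off(): hands the job in; it is judged then, once.
Trained networks look in the newest picture that a camera, given by its name, has taken for a name from the list of things; names that differ only in an ending like _2 or _b are one class to them, and where a whole thing is asked for, a point or a joint stands for the part that bears it (a point fixed in the world has none). Each returns a list of dicts, best first, with "p" (0 to 1); they miss things now and then, are a little off and sometimes report something else, mostly with a low value. They report only what shows in the picture. A call takes as long as a camera call. They do not tell look-alikes from the thing itself.
- trace(name, camera): "pixels" (420x560 bool, what is visible of it) and "rect" ([left, top, width, height] in pixels, round what is visible of it).
- mark_of(name, camera): "location" ([row, column] in pixels: a listed point, or the origin of a listed thing).
The state is a dict: "clock": time; "joint_positions": joint angles; "qd": joint speeds; "joint_torque": joint torques, N m; "tcp_pos": TCP position; "orientation": TCP orientation; "ft_force": force on the tool from outside, world axes, zero at the start; "ft_torque": the same for the moment, N m; "opening": finger opening in m; "grip_force": force on a finger pad.
Only numpy, scipy, OpenCV 4.12 (cv2) and the standard library are available. Lean on these libraries where they do the work, as an engineer would, in place of code of your own. Each camera call takes 0.05 s, during which the arm holds its last target. There are 200 camera calls.

## Working session

There is one attempt and no reset: what is moved stays moved. The work goes in short steps, Python scripts to look and compute and a tool call to move; the robot and the scene stay as the last step left them, time stands still between calls to the robot, and variables do not carry over. Pictures are saved under pics/ and viewed, at most 16 in all, crops included, and the job is handed in when it is done.

Besides the shell and the picture viewer there is one more tool, called after "Emit:" as name(argument=value, ...), one argument or row to a line, values as JSON. step_arm: Moves the arm, as the interface text tells. Its arguments: {"type":"object","properties":{"moves":{"type":"array"},"force":{"type":"number"}},"required":["moves"]}

```bash
mkdir -p pics
cat > h.py <<'E'
from workcell import *
import numpy as np, cv2
from scipy.spatial.transform import Rotation as R
def cam(name,st=None):
    c=calibration(name); K=np.array([[c["fx"],0,c["cx"]],[0,c["fy"],c["cy"]],[0,0,1.]]); D=np.array([c["k1"],0,0,0,0.])
    if "mount" in c:
        M=np.array(c["mount"]); T=np.eye(4); T[:3,:3]=R.from_euler('xyz',st["orientation"]).as_matrix(); T[:3,3]=st["tcp_pos"]; T=T@M
    else:
        T=np.eye(4); T[:3,:3]=cv2.Rodrigues(np.array(c["rvec"],float))[0]; T[:3,3]=np.ravel(c["tvec"]); T=np.linalg.inv(T)
    return K,D,T
def ray(C,px):  # px [[u,v]] -> camera slopes
    return cv2.undistortPoints(np.array(px,float).reshape(-1,1,2),C[0],C[1]).reshape(-1,2)
def on_z(C,uv,z):
    s=ray(C,uv); d=np.c_[s,np.ones(len(s))]@C[2][:3,:3].T; o=C[2][:3,3]
    return o+d*((z-o[2])/d[:,2])[:,None]
def cloud(C,depth,mask=None):
    m=(depth>0) if mask is None else (mask&(depth>0))
    v,u=np.nonzero(m); s=ray(C,np.c_[u,v]); d=depth[v,u][:,None]
    return (np.c_[s,np.ones(len(s))]*d)@C[2][:3,:3].T+C[2][:3,3]
def proj(C,P):
    Ti=np.linalg.inv(C[2]); return cv2.projectPoints(np.array(P,float).reshape(-1,3),cv2.Rodrigues(Ti[:3,:3])[0],Ti[:3,3],C[0],C[1])[0].reshape(-1,2)
def save(n,im): cv2.imwrite(f"pics/{n}.png",im[:,:,::-1])
E
python3 - <<'E'
from h import *
for n in("scene","top"):
    im,d=get_image(n); save(n+"0",im); C=cam(n); print(n,C[2][:3,3].round(3))
    for k in["block_green_c","block_red_c","block_blue_c","pot_yellow_c","pot_black_c","jar","lid_bar","hasp_bar","lid_hinge","hasp_hinge","mat"]:
        try: 
            z=dict(lid_bar=.0735,hasp_bar=.0965,lid_hinge=.07,hasp_hinge=.0785,mat=0,jar=.004).get(k,.02)
            print(k,[(round(a["p"],2),np.round(a["location"]),on_z(C,[a["location"][::-1]],z)[0].round(3)) for a in mark_of(k,n)[:2]])
        except Exception as e: print(k,e)
E
```

```text
scene [ 0.918 -0.675  0.786]
block_green_c [(0.73, array([173., 257.]), array([0.403, 0.172, 0.02 ])), (0.2, array([159., 279.]), array([0.429, 0.259, 0.02 ]))]
block_red_c [(0.38, array([145., 300.]), array([0.455, 0.355, 0.02 ]))]
block_blue_c [(0.7, array([145., 359.]), array([0.621, 0.441, 0.02 ]))]
pot_yellow_c [(0.71, array([284., 160.]), array([ 0.406, -0.285,  0.02 ])), (0.71, array([283., 334.]), array([ 0.756, -0.103,  0.02 ]))]
pot_black_c [(0.84, array([322., 235.]), array([ 0.608, -0.288,  0.02 ])), (0.79, array([374., 193.]), array([ 0.597, -0.427,  0.02 ]))]
jar [(0.79, array([264., 192.]), array([ 0.424, -0.192,  0.004]))]
lid_bar [(0.74, array([162., 280.]), array([0.471, 0.182, 0.074]))]
hasp_bar [(0.72, array([187., 289.]), array([0.555, 0.072, 0.097]))]
lid_hinge [(0.73, array([188., 330.]), array([0.639, 0.143, 0.07 ])), (0.72, array([321., 236.]), array([ 0.63 , -0.312,  0.07 ]))]
hasp_hinge [(0.53, array([191., 273.]), array([0.517, 0.058, 0.079]))]
mat [(0.59, array([289., 214.]), array([ 0.512, -0.228,  0.   ]))]
top [0.406 0.007 1.119]
block_green_c []
block
[... 251 characters left out ...]
, 387.]), array([ 0.608, -0.288,  0.02 ]))]
jar [(0.48, array([253., 358.]), array([ 0.426, -0.203,  0.004]))]
lid_bar [(0.59, array([238., 215.]), array([0.471, 0.18 , 0.073])), (0.39, array([261., 302.]), array([ 0.407, -0.044,  0.073]))]
hasp_bar [(0.65, array([198., 255.]), array([0.57 , 0.073, 0.097]))]
lid_hinge [(0.83, array([168., 232.]), array([0.655, 0.136, 0.07 ])), (0.51, array([238., 215.]), array([0.469, 0.181, 0.07 ]))]
hasp_hinge [(0.75, array([222., 258.]), array([0.51 , 0.069, 0.079])), (0.34, array([261., 302.]), array([ 0.407, -0.043,  0.079]))]
mat [(0.88, array([223., 370.]), array([ 0.51 , -0.241,  0.   ])), (0.59, array([254., 355.]), array([ 0.425, -0.196,  0.   ]))]
```

```bash
cd pics; python3 -c "
import cv2;cv2.imwrite('top0b.png',cv2.resize(cv2.imread('top0.png'),(800,600)))"
```

```text
(no output)
```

View pics/top0b.png

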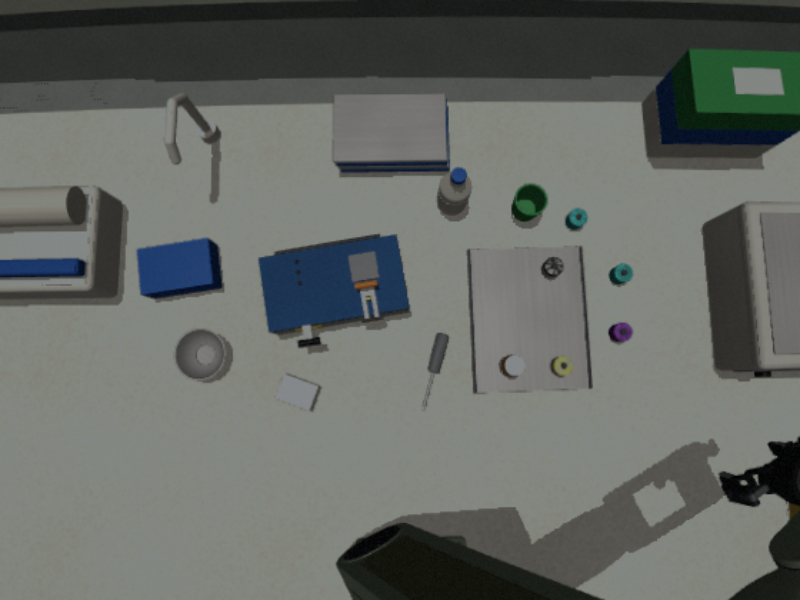

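View pics/scene0.png

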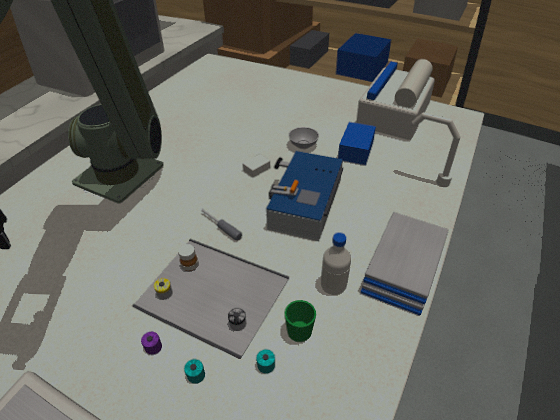

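The top view shows only the black-banded pot (about 387,187) and the yellow-banded pot (394,256) on the tray. The jar is at 358,254, the look-alikes are off the tray, and the case with its hasp bar (257,199) and lid bar (216,239) is turned slightly. Next I fit the case pose.

```bash
cat >> h.py <<'E'
CP=dict(lid_bar=(-100,60,73.5),hasp_bar=(-16,-60,96.5),hasp_hinge=(-78,-60,78.5),lid_hinge=(70,0,70))
E
python3 - <<'E'
from h import *
im,d=get_image("top");C=cam("top")
hsv=cv2.cvtColor(im,cv2.COLOR_RGB2HSV)
m=(hsv[...,0]>95)&(hsv[...,0]<125)&(hsv[...,1]>130); m[:,:170]=0;m[:,300:]=0;m[:150]=0;m[250:]=0
P=cloud(C,d,m); P=P[(P[:,2]>.06)&(P[:,2]<.09)]; print(len(P),np.median(P[:,2]))
# use ray to z=.076
v,u=np.nonzero(m); Q=on_z(C,np.c_[u,v],.076)
r=cv2.minAreaRect((Q[:,:2]*1000).astype(np.float32)); print(r)
b=cv2.boxPoints(r);print(b)
s=sense();print(s["tcp_pos"],s["orientation"],s["opening"])
E
```

```text
4395 0.07746071026589951
((574.9470825195312, 133.58203125), (138.8404998779297, 257.00299072265625), 9.160120010375977)
[[485.95547  249.39351 ]
 [526.8688    -4.332015]
 [663.9387    17.770554]
 [623.0254   271.49606 ]]
[ 0.26032451 -0.51272208  0.23132104] [ 3.14151516e+00 -2.42060279e-05  4.69800846e-01] 0.08492165182138565
```

Emit:
step_arm(
  moves=[
    [0,0,50,0,0,0,85],
    [20,40,80,0,0,-0.1,85],
    [35,80,110,0,0,-0.2,85],
    [50,120,120,0,0,-0.31,85],
    [65,165,120,0,0,-0.31,85],
    [80,210,120,0,0,-0.31,85],
    [95,255,120,0,0,-0.31,85],
    [110,300,120,0,0,-0.31,85],
  ],
)

```text
clock: 2.05
tcp_pos: [0.3704, -0.2109, 0.3516]
orientation: [3.141, -0.001, 0.159]
ft_force: [0.5, 0.1, 0.3]
opening: 0.0851
grip_force: 0.0
```

Emit:
step_arm(
  moves=[
    [15,45,0,0,0,0,85],
    [30,90,0,0,0,0,85],
    [45,135,0,0,0,0,85],
    [60,180,0,0,0,0,85],
    [80,225,0,0,0,0,85],
    [100,265,0,0,0,0,85],
    [120,305,0,0,0,0,85],
    [120,305,0,0,0,0,85],
  ],
)

```text
clock: 2.85
tcp_pos: [0.4919, 0.0965, 0.3504]
orientation: [-3.14, 0.0, 0.165]
ft_force: [-0.2, -1.0, -0.1]
opening: 0.0852
grip_force: 0.0
```

Run:
```python
from h import *
s=sense();print(s["tcp_pos"],s["orientation"])
im,d=get_image("wrist");C=cam("wrist",s);print(C[2].round(3))
for k in CP:
    print(k,[(round(a["p"],2),np.round(a["location"]),on_z(C,[a["location"][::-1]],CP[k][2]/1000)[0].round(4)) for a in mark_of(k,"wrist")[:2]])
x=np.array([np.cos(.16),np.sin(.16),0]);y=np.array([-x[1],x[0],0])
for k,p in CP.items():
    q=np.array([.575,.134,0])+(p[0]*x+p[1]*y+np.array([0,0,p[2]]))/1000; uv=proj(C,q)[0]; print(k,q.round(4),uv.round(1))
    if 0<uv[0]<560 and 0<uv[1]<420: cv2.circle(im,tuple(int(t) for t in uv),4,(255,0,255),1)
save("w1",im)
```

```text
[0.4919248  0.09650655 0.3504236 ] [-3.13979055e+00  5.61669272e-05  1.65363919e-01]
[[ 0.165 -0.949 -0.268  0.559]
 [-0.986 -0.159 -0.043  0.107]
 [-0.001  0.271 -0.962  0.494]
 [ 0.     0.     0.     1.   ]]
lid_bar [(0.63, array([183., 202.]), array([0.4646, 0.1831, 0.0735]))]
hasp_bar [(0.97, array([109., 313.]), array([0.5679, 0.0731, 0.0965]))]
hasp_hinge [(0.76, array([168., 312.]), array([0.5035, 0.0607, 0.0785]))]
lid_hinge [(0.82, array([ 24., 259.]), array([0.647 , 0.1448, 0.07  ])), (0.47, array([261., 531.]), array([ 0.433, -0.25 ,  0.07 ]))]
lid_bar [0.4667 0.1773 0.0735] [207.6 182.2]
hasp_bar [0.5688 0.0722 0.0965] [314.  108.3]
hasp_hinge [0.5076 0.0623 0.0785] [311.1 164.5]
lid_hinge [0.6441 0.1452 0.07  ] [257.9  26.9]
```

View pics/w1.png

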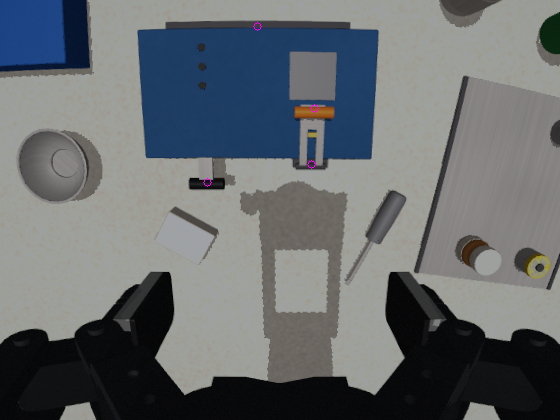

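The wrist view matches the fitted case: lid bar (207,183) and hasp hinge (311,165) fall on the projected points. The orange bar (314,113) lies a little nearer than predicted, so the hasp is slightly raised. I'll measure the bar by depth.

Run:
```python
from h import *
s=sense();im,d=get_image("wrist");C=cam("wrist",s);h=cv2.cvtColor(im,cv2.COLOR_RGB2HSV)
m=(h[...,0]>6)&(h[...,0]<18)&(h[...,1]>180)&(h[...,2]>120);m[200:]=0;m[:,:280]=0;m[:,350:]=0
P=cloud(C,d,m);print(len(P),P.mean(0),np.percentile(P[:,2],[5,50,95]))
v,u=np.nonzero(m);print(u.min(),u.max(),v.min(),v.max())
m=np.zeros_like(m);m[55:95,200:280]=1;P=cloud(C,d,m);print("lid",np.median(P[:,2]))
m[:]=0;m[180:187,192:222]=1;P=cloud(C,d,m);P=P[P[:,2]>.05];print("lidbar",P.mean(0),np.percentile(P[:,2],95))
```

```text
331 [0.56527139 0.07241655 0.10868126] [0.10683774 0.1087064  0.11021391]
289 327 104 113
lid 0.07718688111703698
lidbar [0.46538431 0.17289929 0.08043426] 0.08196833714637272
```

Emit:
step_arm(
  moves=[
    [30,-10,-30,0,0,-0.004,85],
    [60,-20,-60,0,0,-0.004,85],
    [75,-24.5,-105,0,0,-0.004,85],
    [75,-24.5,-150,0,0,-0.004,85],
    [75,-24.5,-195,0,0,-0.004,85],
    [75,-24.5,-230,0,0,-0.004,70],
    [75,-24.5,-250,0,0,-0.004,60],
    [75,-24.5,-262,0,0,-0.004,55],
  ],
)

```text
clock: 3.95
tcp_pos: [0.5642, 0.0665, 0.0877]
orientation: [3.142, 0.003, 0.154]
ft_force: [-0.4, -0.5, -0.1]
opening: 0.0552
grip_force: 0.0
```

Emit:
step_arm(
  moves=[
    [0,0,0,0,0,0,50],
    [0,0,0,0,0,0,45],
    [0,0,0,0,0,0,38],
    [0,0,0,0,0,0,36],
    [0,0,0,0,0,0,36],
    [0,0,0,0,0,0,36],
    [0,0,0,0,0,0,36],
    [0,0,0,0,0,0,36],
  ],
  force=25,
)

```text
clock: 4.75
tcp_pos: [0.5632, 0.0725, 0.0899]
orientation: [-3.132, 0.002, 0.153]
ft_force: [-4.9, 19.2, -2.8]
opening: 0.039
grip_force: 26.1
```

Emit:
step_arm(
  moves=[
    [-0.8,5,0,0,0,0,36],
    [-5,4.3,8.7,0,0,0,36],
    [-10.6,3.4,17.1,0,0,0,36],
    [-17.5,2.3,24.4,0,0,0,36],
    [-25.4,1,30.6,0,0,0,36],
    [-34.2,-0.4,35.4,0,0,0,36],
    [-43.6,-1.9,38.8,0,0,0,36],
    [-53.4,-3.5,40.6,0,0,0,36],
  ],
)

```text
clock: 5.55
tcp_pos: [0.5137, 0.0649, 0.1318]
orientation: [-3.141, -0.007, 0.155]
ft_force: [2.0, 6.1, -5.8]
opening: 0.0391
grip_force: 26.1
```

Emit:
step_arm(
  moves=[
    [-10.1,-0.6,0.3,0,0,0,36],
    [-19.9,-2.2,-1,0,0,0,36],
    [-29.6,-3.8,-3.9,0,0,0,36],
    [-38.6,-5.2,-8.3,0,0,0,36],
    [-46.9,-6.5,-14,0,0,0,36],
    [-54.1,-7.7,-21,0,0,0,36],
    [-60.2,-8.7,-29,0,0,0,36],
    [-64.5,-9.4,-37,0,0,0,36],
  ],
)

```text
clock: 6.35
tcp_pos: [0.4453, 0.0541, 0.0943]
orientation: [3.141, 0.002, 0.156]
ft_force: [-5.5, 1.5, 8.1]
opening: 0.0392
grip_force: 30.4
```

Emit:
step_arm(
  moves=[
    [0,0,0,0,0,0,36],
    [0,0,0,0,0,0,60],
    [0,0,0,0,0,0,60],
    [0,0,0,0,0,0,60],
    [0,0,30,0,0,0,60],
    [0,0,70,0,0,0,60],
    [0,40,90,0,0,0,60],
    [0,80,90,0,0,0,60],
  ],
)

```text
clock: 7.15
tcp_pos: [0.4501, 0.1357, 0.1866]
orientation: [-3.141, -0.008, 0.153]
ft_force: [1.6, 0.2, -0.6]
opening: 0.0599
grip_force: 0.0
```

Run:
```python
from h import *
s=sense();print(s["tcp_pos"],s["orientation"])
im,d=get_image("wrist");C=cam("wrist",s);h=cv2.cvtColor(im,cv2.COLOR_RGB2HSV)
for k in("lid_bar","hasp_bar"):
    print(k,[(round(a["p"],2),np.round(a["location"]),on_z(C,[a["location"][::-1]],.09 if k[0]=='h' else .0735)[0].round(4)) for a in mark_of(k,"wrist")[:2]])
    for a in trace(k,"wrist")[:1]:
        P=cloud(C,d,a["pixels"]);print(P.mean(0),np.percentile(P,[3,97],axis=0),a["rect"])
save("w2",im)
im,d=get_image("top")
for k in("lid_bar","hasp_bar"):
    print(k,[(round(a["p"],2),np.round(a["location"]),on_z(cam("top"),[a["location"][::-1]],.09 if k[0]=='h' else .0735)[0].round(4)) for a in mark_of(k,"top")[:2]])
```

```text
[0.45012513 0.13568786 0.18656404] [-3.14107154 -0.00844537  0.15284642]
lid_bar [(0.88, array([184., 224.]), array([0.4634, 0.1774, 0.0735])), (0.54, array([251., 194.]), array([0.409 , 0.1938, 0.0735]))]
[0.54669161 0.13394887 0.0770566 ] [[0.4845101  0.01201726 0.07576919]
 [0.59907646 0.25085533 0.07909924]] [109.0, 0.5, 393.2, 192.0]
hasp_bar [(0.78, array([239., 406.]), array([0.4471, 0.045 , 0.09  ]))]
[0.47590837 0.05954129 0.10847929] [[0.44800135 0.04072896 0.08145103]
 [0.50821355 0.0749219  0.12898152]] [369.9, 145.2, 69.5, 107.4]
lid_bar []
hasp_bar [(0.47, array([241., 264.]), array([0.4599, 0.0527, 0.09  ]))]
```

View pics/w2.png

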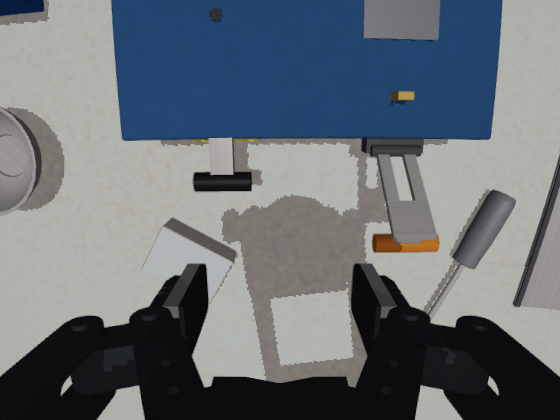

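The hasp is folded back, with its orange bar at (406,243) and the brass staple bare at (403,96). The lid bar is at (222,182). I'll grasp the lid bar next.

Emit:
step_arm(
  moves=[
    [8,20,0,0,0,0.007,85],
    [16,41.5,-10,0,0,0.007,85],
    [16,41.5,-50,0,0,0.007,85],
    [16,41.5,-85,0,0,0.007,70],
    [16,41.5,-110,0,0,0.007,60],
    [16,41.5,-128,0,0,0.007,55],
    [16,41.5,-128,0,0,0.007,55],
    [16,41.5,-128,0,0,0.007,55],
  ],
)

```text
clock: 8.35
tcp_pos: [0.4638, 0.1758, 0.0551]
orientation: [3.141, 0.0, 0.162]
ft_force: [-0.1, 0.3, 0.2]
opening: 0.055
grip_force: 0.0
```

Run:
```python
from h import *
for i in range(4):
    s=sense();print(s["tcp_pos"],s["orientation"]);
    im,d=get_image("wrist")
C=cam("wrist",s)
p=proj(C,[.4667,.1773,.0735]);print(p)
cv2.circle(im,tuple(int(t) for t in p[0]),5,(255,0,255),1);save("w3",im)
```

```text
[0.46378769 0.17581799 0.05510185] [3.14139591e+00 1.64862431e-04 1.61723054e-01]
[0.46423358 0.17612081 0.05571397] [-3.14146632e+00 -1.41441657e-03  1.61831336e-01]
[0.46439115 0.1762974  0.05602822] [-3.14132655e+00 -2.21004498e-03  1.62102823e-01]
[0.46439748 0.17642078 0.05614904] [-3.14125080e+00 -2.57042099e-03  1.62322317e-01]
[[276.78747477 290.71669941]]
```

View pics/w3.png

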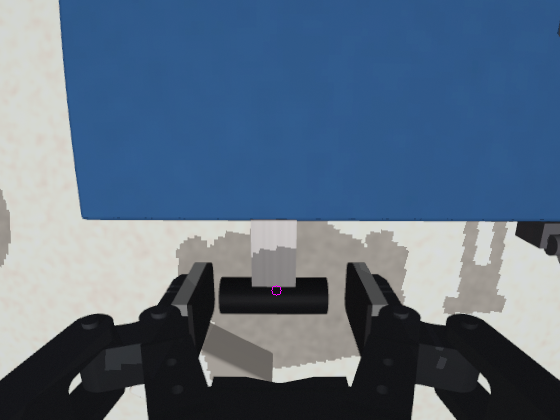

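The black bar (274,296) is centred between the fingers (x about 278), so I close.

Emit:
step_arm(
  moves=[
    [0,1,0,0,0,0,48],
    [0,1.5,0,0,0,0,40],
    [0,1.5,0,0,0,0,36],
    [0,1.5,0,0,0,0,36],
    [0,1.5,0,0,0,0,36],
    [0,1.5,0,0,0,0,36],
    [0,1.5,0,0,0,0,36],
    [0,1.5,0,0,0,0,36],
  ],
  force=30,
)

```text
clock: 9.35
tcp_pos: [0.4637, 0.1786, 0.0558]
orientation: [-3.141, -0.001, 0.162]
ft_force: [-2.6, 2.7, 6.2]
opening: 0.0397
grip_force: 29.7
```

Emit:
step_arm(
  moves=[
    [1.3,0.2,17.2,0,0,0,36],
    [4.3,0.7,34.7,0,0,0,36],
    [9.2,1.5,51.8,0,0,0,36],
    [15.7,2.5,68.3,0,0,0,36],
    [24,3.9,84.1,0,0,0,36],
    [33.8,5.4,98.8,0,0,0,36],
    [45.1,7.3,112.4,0,0,0,36],
    [57.7,9.3,124.8,0,0,0,36],
  ],
)

```text
clock: 10.15
tcp_pos: [0.5191, 0.1874, 0.1792]
orientation: [-3.141, 0.006, 0.163]
ft_force: [-2.1, 2.7, -3.5]
opening: 0.0393
grip_force: 30.8
```

Emit:
step_arm(
  moves=[
    [13.8,2.2,11,0,0,0,36],
    [28.7,4.6,20.4,0,0,0,36],
    [44.5,7.2,28.2,0,0,0,36],
    [61,9.8,34.3,0,0,0,36],
    [78.1,12.6,38.6,0,0,0,36],
    [95.4,15.4,41.1,0,0,0,36],
    [110,17.7,41.7,0,0,0,36],
    [124.7,20.1,41.1,0,0,0,36],
  ],
)

```text
clock: 10.95
tcp_pos: [0.6457, 0.2077, 0.2223]
orientation: [-3.141, 0.0, 0.163]
ft_force: [-3.4, 0.2, 5.6]
opening: 0.0392
grip_force: 31.9
```

Emit:
step_arm(
  moves=[
    [5,1,-1,0,0,0,36],
    [5,1,-1,0,0,0,36],
    [5,1,-1,0,0,0,60],
    [5,1,-1,0,0,0,60],
    [5,1,25,0,0,0,60],
    [0,0,60,0,0,0,60],
    [-40,-20,90,0,0,0,60],
    [-80,-50,90,0,0,0,80],
  ],
)

```text
clock: 11.75
tcp_pos: [0.5695, 0.1599, 0.3135]
orientation: [-3.141, -0.006, 0.164]
ft_force: [0.6, -0.8, 1.3]
opening: 0.0728
grip_force: 0.0
```

Emit:
step_arm(
  moves=[
    [-15,-40,20,0,0,0,80],
    [-30,-85,20,0,0,0,80],
    [-45,-130,20,0,0,0,80],
    [-60,-175,20,0,0,0,80],
    [-75,-220,20,0,0,0,80],
    [-85,-265,20,0,0,0,80],
    [-95,-310,20,0,0,0,80],
    [-105,-355,20,0,0,0,80],
  ],
)

```text
clock: 12.55
tcp_pos: [0.4622, -0.1974, 0.3304]
orientation: [-3.141, 0.001, 0.163]
ft_force: [0.3, 0.4, 0.4]
opening: 0.0801
grip_force: 0.0
```

Emit:
step_arm(
  moves=[
    [-5,-30,0,0,0,0,80],
    [-5,-60,0,0,0,0,80],
    [-5,-75,0,0,0,0,80],
    [-5,-75,0,0,0,0,80],
    [-5,-75,0,0,0,0,80],
    [-5,-75,0,0,0,0,80],
    [-5,-75,0,0,0,0,80],
    [-5,-75,0,0,0,0,80],
  ],
)

```text
clock: 13.35
tcp_pos: [0.4585, -0.2699, 0.3309]
orientation: [3.141, -0.0, 0.164]
ft_force: [0.6, -0.0, 0.3]
opening: 0.08
grip_force: 0.0
```

```bash
cat > look.py <<'E'
from h import *
import sys
s=sense();print(s["tcp_pos"].round(4),s["orientation"].round(3))
im,d=get_image("wrist");C=cam("wrist",s)
for k in("pot_yellow_c","pot_black_c","jar","block_red_c","block_green_c","block_blue_c"):
    for a in mark_of(k,"wrist")[:3]:
        print(k,round(a["p"],2),np.round(a["location"]),on_z(C,[a["location"][::-1]],.004 if k=="jar" else .021)[0].round(4))
save(sys.argv[1],im)
im,d=get_image("top");save(sys.argv[1]+"t",im)
E
python3 look.py w4
```

```text
[ 0.4585 -0.2699  0.3309] [ 3.141 -0.     0.164]
pot_yellow_c 0.83 [202. 292.] [ 0.4185 -0.2933  0.021 ]
pot_black_c 0.85 [ 82. 420.] [ 0.5896 -0.4205  0.021 ]
pot_black_c 0.66 [171. 392.] [ 0.4785 -0.4109  0.021 ]
pot_black_c 0.62 [ 46. 314.] [ 0.6062 -0.287   0.021 ]
jar 0.75 [186. 217.] [ 0.42   -0.1948  0.004 ]
jar 0.55 [176. 110.] [ 0.4102 -0.0512  0.004 ]
```

View pics/w4.png

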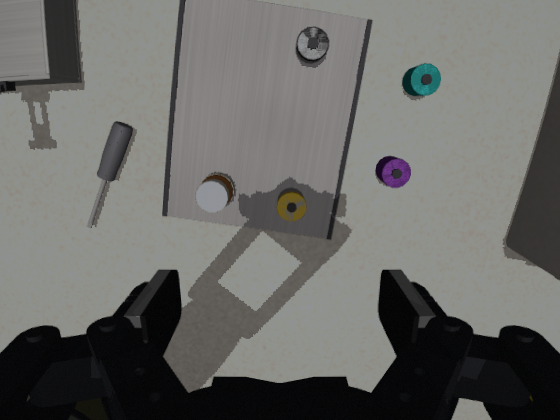

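View pics/w4t.png

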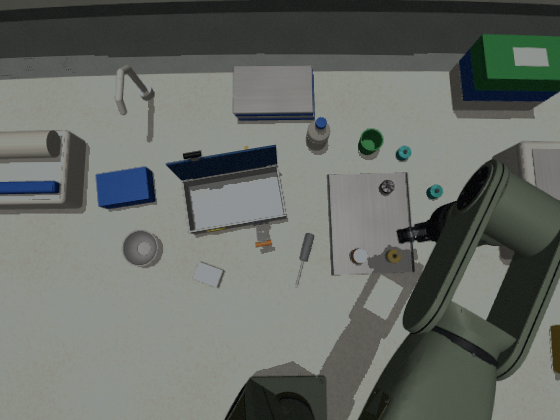

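The wrist view shows the yellow pot's top at (291,207), the black pot's at (313,44) and the jar cap at (213,196). The top view shows the lid upright and the case empty. I need each pot's axis from its top centre.

Run:
```python
from h import *
s=sense();im,d=get_image("wrist");C=cam("wrist",s)
print(on_z(C,[[291.5,207],[313,43],[213,196]],.038).round(4))
h=cv2.cvtColor(im,cv2.COLOR_RGB2HSV);m=(h[...,0]>20)&(h[...,0]<34)&(h[...,1]>150);m[:170]=0;m[240:]=0;m[:,:250]=0;m[:,330:]=0
P=cloud(C,d,m);P=P[P[:,2]>.03];print(len(P),P.mean(0),(P.min(0)+P.max(0))/2)
m[:]=0;m[22:68,290:336]=1;P=cloud(C,d,m);P=P[P[:,2]>.03];print(len(P),P.mean(0),(P.min(0)+P.max(0))/2)
```

```text
[[ 0.4159 -0.2936  0.038 ]
 [ 0.6064 -0.2852  0.038 ]
 [ 0.4141 -0.1964  0.038 ]]
364 [ 0.42018354 -0.29240991  0.03816875] [ 0.41742291 -0.29188852  0.03691992]
910 [ 0.6058597  -0.28319401  0.03889912] [ 0.60630393 -0.28326301  0.03717488]
```

Emit:
step_arm(
  moves=[
    [-20,-11,-40,0,0,0,66],
    [-41.5,-22.6,-80,0,0,0,66],
    [-41.5,-22.6,-125,0,0,0,66],
    [-41.5,-22.6,-170,0,0,0,66],
    [-41.5,-22.6,-215,0,0,0,66],
    [-41.5,-22.6,-255,0,0,0,66],
    [-41.5,-22.6,-285,0,0,0,66],
    [-41.5,-22.6,-285,0,0,0,66],
  ],
)

```text
clock: 14.6
tcp_pos: [0.4144, -0.2917, 0.0422]
orientation: [-3.135, 0.006, 0.163]
ft_force: [-0.1, -0.1, -0.1]
opening: 0.0662
grip_force: 0.0
```

Run:
```python
from h import *
s=sense();print(s["tcp_pos"],s["orientation"]);im,d=get_image("wrist");C=cam("wrist",s)
h=cv2.cvtColor(im,cv2.COLOR_RGB2HSV);m=(h[...,0]>20)&(h[...,0]<34)&(h[...,1]>150);m[:,:200]=0;m[:,360:]=0
P=cloud(C,d,m);P=P[P[:,2]>.035];print(len(P),P.mean(0),(P.min(0)+P.max(0))/2)
save("w5",im)
```

```text
[ 0.41436586 -0.29166965  0.04221639] [-3.13525295  0.00623832  0.16256799]
3359 [ 0.41993729 -0.29193641  0.03840857] [ 0.41634602 -0.29226108  0.03776   ]
```

View pics/w5.png

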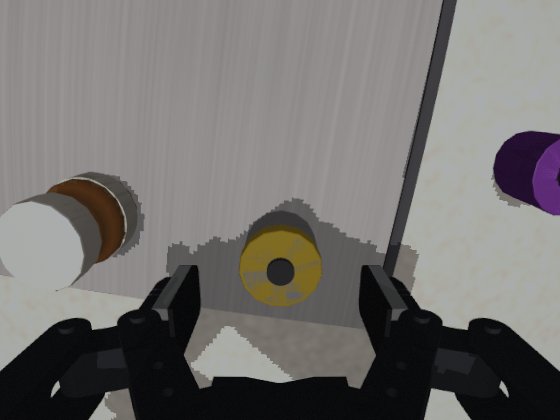

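The yellow pot (280,268) lies centred between the fingers and clear of the jar. I descend, close and lift.

Emit:
step_arm(
  moves=[
    [1,0,-15,0,0,0,66],
    [2,-0.5,-31,0,0,0,66],
    [2,-0.5,-32,0,0,0,45],
    [2,-0.5,-32,0,0,0,30],
    [2,-0.5,-32,0,0,0,30],
    [2,-0.5,-32,0,0,0,30],
    [2,-0.5,-32,0,0,0,30],
    [2,-0.5,-32,0,0,0,30],
  ],
  force=40,
)

```text
clock: 15.45
tcp_pos: [0.4199, -0.2946, 0.0155]
orientation: [3.139, -0.002, 0.163]
ft_force: [-0.4, 0.8, 7.2]
opening: 0.0347
grip_force: 40.5
```

Emit:
step_arm(
  moves=[
    [0,0,20,0,0,0,30],
    [0,0,60,0,0,0,30],
    [0,0,100,0,0,0,30],
    [0,0,140,0,0,0,30],
    [0,0,180,0,0,0,30],
    [5,40,195,0,0,0,30],
    [15,85,195,0,0,0,30],
    [25,130,195,0,0,0,30],
  ],
)

```text
clock: 16.25
tcp_pos: [0.4441, -0.163, 0.2102]
orientation: [3.14, -0.003, 0.161]
ft_force: [0.7, 0.1, -1.9]
opening: 0.0346
grip_force: 40.4
```

Emit:
step_arm(
  moves=[
    [12,40,10,0,0,0,30],
    [30,80,10,0,0,0,30],
    [50,120,10,0,0,0,30],
    [70,160,10,0,0,0,30],
    [92,200,10,0,0,0,30],
    [110,240,10,0,0,0,30],
    [122,260,10,0,0,0,30],
    [122,260,10,0,0,0,30],
  ],
)

```text
clock: 17.05
tcp_pos: [0.567, 0.0988, 0.2188]
orientation: [-3.141, -0.001, 0.166]
ft_force: [-0.5, -0.9, -1.5]
opening: 0.0346
grip_force: 40.4
```

Emit:
step_arm(
  moves=[
    [0,0,-40,0,0,0,30],
    [0,0,-80,0,0,0,30],
    [0,0,-120,0,0,0,30],
    [0,0,-150,0,0,0,30],
    [0,0,-175,0,0,0,30],
    [0,0,-190,0,0,0,30],
    [0,0,-190,0,0,0,30],
    [0,0,-190,0,0,0,30],
  ],
)

```text
clock: 17.85
tcp_pos: [0.566, 0.0954, 0.0294]
orientation: [3.141, -0.0, 0.162]
ft_force: [0.7, -0.1, -0.9]
opening: 0.0344
grip_force: 40.3
```

Emit:
step_arm(
  moves=[
    [0,0,-6,0,0,0,30],
    [0,0,-10,0,0,0,30],
    [0,0,-12,0,0,0,30],
    [0,0,-12.5,0,0,0,30],
    [0,0,-12.5,0,0,0,30],
    [0,0,-12.5,0,0,0,30],
    [0,0,-12.5,0,0,0,30],
    [0,0,-12.5,0,0,0,30],
  ],
)

```text
clock: 18.65
tcp_pos: [0.5659, 0.0961, 0.0165]
orientation: [3.141, -0.0, 0.163]
ft_force: [-1.8, -0.5, 3.2]
opening: 0.0347
grip_force: 40.8
```

Touchdown, at 3 N. I release, go up and head for the black pot.

Emit:
step_arm(
  moves=[
    [0,0,0,0,0,0,50],
    [0,0,0,0,0,0,56],
    [0,0,0,0,0,0,56],
    [0,0,30,0,0,0,56],
    [0,0,75,0,0,0,56],
    [0,0,125,0,0,0,56],
    [0,0,175,0,0,0,56],
    [-5,-15,220,0,0,0,66],
  ],
)

```text
clock: 19.45
tcp_pos: [0.5614, 0.0821, 0.2387]
orientation: [-3.141, -0.002, 0.165]
ft_force: [0.9, -0.0, 0.4]
opening: 0.0659
grip_force: 0.0
```

Emit:
step_arm(
  moves=[
    [0,-45,35,0,0,0,66],
    [0,-90,50,0,0,0,66],
    [0,-135,50,0,0,0,66],
    [0,-180,50,0,0,0,66],
    [0,-225,50,0,0,0,66],
    [0,-270,50,0,0,0,66],
    [0,-315,50,0,0,0,66],
    [0,-360,50,0,0,0,66],
  ],
)

```text
clock: 20.25
tcp_pos: [0.5606, -0.2807, 0.286]
orientation: [-3.142, -0.0, 0.163]
ft_force: [1.3, -0.3, -0.3]
opening: 0.0658
grip_force: 0.0
```

```bash
cat > look2.py <<'E'
from h import *
import sys
s=sense();im,d=get_image("wrist");s=sense();im,d=get_image("wrist");print(s["tcp_pos"],s["orientation"]);C=cam("wrist",s)
p=[(a["p"],a["location"],on_z(C,[a["location"][::-1]],.021)[0].round(4)) for a in mark_of("pot_black_c","wrist")];print(p)
P=cloud(C,d);q=np.array(eval(sys.argv[2]));P=P[(np.hypot(*(P[:,:2]-q).T)<.04)&(P[:,2]>.03)&(P[:,2]<.05)];print(len(P),P.mean(0),(P.min(0)+P.max(0))/2)
save(sys.argv[1],im);im,d=get_image("top");save(sys.argv[1]+"t",im)
E
python3 look2.py w6 "[.606,-.284]"
```

```text
[ 0.56025647 -0.2880005   0.28529666] [3.13513347e+00 1.39627409e-03 1.57996572e-01]
[(0.95, [163.7, 399.8], array([ 0.5937, -0.4228,  0.021 ])), (0.83, [254.3, 367.8], array([ 0.481 , -0.4109,  0.021 ])), (0.74, [203.1, 228.7], array([ 0.5181, -0.2382,  0.021 ])), (0.7, [47.2, 346.4], array([ 0.7047, -0.3385,  0.021 ])), (0.65, [131.2, 282.8], array([ 0.6077, -0.2866,  0.021 ]))]
979 [ 0.60651721 -0.28360192  0.03898152] [ 0.60633891 -0.28370478  0.03809463]
```

View pics/w6t.png

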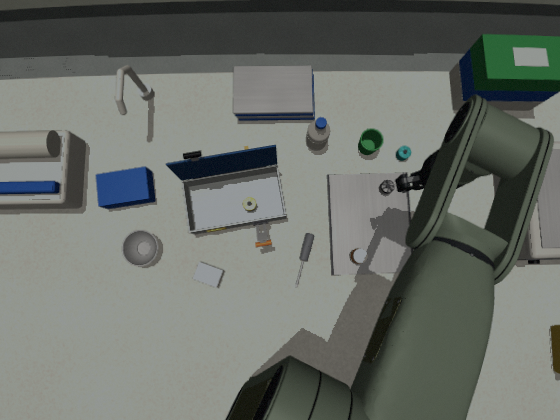

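The yellow pot stands in the case at (250,204), and the black pot is still on the tray at (387,187).

Emit:
step_arm(
  moves=[
    [20,0,-30,0,0,0,66],
    [43,0,-70,0,0,0,66],
    [43,0,-115,0,0,0,66],
    [43,0,-160,0,0,0,66],
    [43,0,-200,0,0,0,66],
    [43,0,-235,0,0,0,66],
    [43,0,-240,0,0,0,66],
    [43,0,-240,0,0,0,66],
  ],
)

```text
clock: 21.25
tcp_pos: [0.604, -0.2776, 0.046]
orientation: [-3.141, 0.001, 0.164]
ft_force: [0.1, 0.1, 0.3]
opening: 0.0657
grip_force: 0.0
```

```bash
python3 look2.py w7 "[.606,-.284]"
```

```text
[ 0.60501523 -0.2783751   0.04766009] [ 3.14046857e+00 -1.76212941e-03  1.63933292e-01]
[(0.91, [251.1, 292.0], array([ 0.6075, -0.2849,  0.021 ])), (0.76, [72.2, 441.4], array([ 0.7026, -0.3367,  0.021 ])), (0.55, [309.2, 525.2], array([ 0.5934, -0.419 ,  0.021 ]))]
4990 [ 0.6079085  -0.28311652  0.03854076] [ 0.60603428 -0.28359726  0.0366258 ]
```

View pics/w7.png

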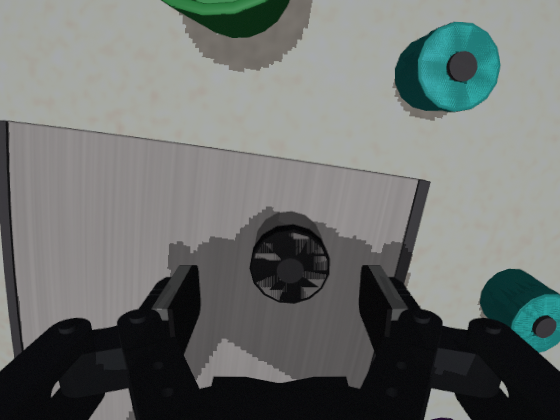

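The black pot (290,265) sits about 5 mm toward -y from the finger centre (278), so I correct by that and grasp.

Emit:
step_arm(
  moves=[
    [1,-4,-10,0,0,0,66],
    [1,-5.5,-30,0,0,0,66],
    [1,-5.5,-36,0,0,0,45],
    [1,-5.5,-36,0,0,0,30],
    [1,-5.5,-36,0,0,0,30],
    [1,-5.5,-36,0,0,0,30],
    [1,-5.5,-36,0,0,0,30],
    [1,-5.5,-36,0,0,0,30],
  ],
  force=40,
)

```text
clock: 22.25
tcp_pos: [0.6051, -0.2845, 0.0106]
orientation: [3.141, -0.001, 0.163]
ft_force: [0.2, 0.4, -0.9]
opening: 0.0347
grip_force: 39.9
```

Emit:
step_arm(
  moves=[
    [0,0,20,0,0,0,30],
    [0,0,60,0,0,0,30],
    [0,0,105,0,0,0,30],
    [0,0,150,0,0,0,30],
    [0,0,195,0,0,0,30],
    [0,0,235,0,0,0,30],
    [0,40,250,0,0,0,30],
    [0,85,250,0,0,0,30],
  ],
)

```text
clock: 23.05
tcp_pos: [0.6061, -0.2002, 0.2641]
orientation: [3.138, -0.007, 0.16]
ft_force: [1.4, 0.4, -1.9]
opening: 0.0349
grip_force: 40.2
```

Emit:
step_arm(
  moves=[
    [-6,47,0,0,0,0,30],
    [-13,94,0,0,0,0,30],
    [-20,141,0,0,0,0,30],
    [-27,188,0,0,0,0,30],
    [-34,235,0,0,0,0,30],
    [-41,282,0,0,0,0,30],
    [-47,329,0,0,0,0,30],
    [-52,371,0,0,0,0,30],
  ],
)

```text
clock: 23.85
tcp_pos: [0.552, 0.1738, 0.2606]
orientation: [-3.141, -0.001, 0.163]
ft_force: [0.5, -0.1, 0.6]
opening: 0.0351
grip_force: 40.2
```

Emit:
step_arm(
  moves=[
    [0,0,-20,0,0,0,30],
    [0,0,-65,0,0,0,30],
    [0,0,-110,0,0,0,30],
    [0,0,-155,0,0,0,30],
    [0,0,-200,0,0,0,30],
    [0,0,-230,0,0,0,30],
    [0,0,-235,0,0,0,30],
    [0,0,-235,0,0,0,30],
  ],
)

```text
clock: 24.65
tcp_pos: [0.5529, 0.1716, 0.0251]
orientation: [3.141, 0.001, 0.163]
ft_force: [0.8, -0.4, -1.4]
opening: 0.0346
grip_force: 40.4
```

Emit:
step_arm(
  moves=[
    [0,0,-7,0,0,0,30],
    [0,0,-11,0,0,0,30],
    [0,0,-13,0,0,0,30],
    [0,0,-13.5,0,0,0,30],
    [0,0,-13.5,0,0,0,30],
    [0,0,-13.5,0,0,0,30],
    [0,0,-13.5,0,0,0,50],
    [0,0,-13.5,0,0,0,56],
  ],
)

```text
clock: 25.45
tcp_pos: [0.5531, 0.1716, 0.012]
orientation: [3.142, -0.001, 0.163]
ft_force: [0.5, 0.6, 0.1]
opening: 0.0561
grip_force: 0.0
```

Emit:
step_arm(
  moves=[
    [0,0,0,0,0,0,56],
    [0,0,0,0,0,0,56],
    [0,0,40,0,0,0,56],
    [0,0,90,0,0,0,56],
    [0,0,140,0,0,0,56],
    [0,0,190,0,0,0,56],
    [0,0,240,0,0,0,60],
    [-40,0,270,0,0,0,60],
  ],
)

```text
clock: 26.25
tcp_pos: [0.5168, 0.172, 0.2856]
orientation: [-3.141, -0.009, 0.161]
ft_force: [-0.6, 0.4, 1.0]
opening: 0.0598
grip_force: 0.0
```

Run:
```python
from h import *
get_image("wrist");s=sense();im,d=get_image("wrist");C=cam("wrist",s);print(s["tcp_pos"],s["orientation"])
for k,z in(("pot_yellow_c",.022),("pot_black_c",.022),("lid_bar",.24)):
    for a in mark_of(k,"wrist")[:2]: print(k,round(a["p"],2),np.round(a["location"]),on_z(C,[a["location"][::-1]],z)[0].round(4))
for k in trace("lid_bar","wrist")[:1]:
    P=cloud(C,d,k["pixels"]);print(P.mean(0))
h=cv2.cvtColor(im,cv2.COLOR_RGB2HSV)
P=cloud(C,d,(h[...,2]<45)&(d<.5));P=P[(P[:,2]>.2)&(P[:,0]>.6)];print(len(P),np.percentile(P,[3,50,97],axis=0) if len(P) else 0)
save("w8",im);im,d=get_image("top");save("w8t",im)
C=cam("top");P=cloud(C,d);P=P[(P[:,2]>.2)&(P[:,0]>.62)&(P[:,0]<.72)&(P[:,1]>.05)&(P[:,1]<.3)];print(len(P),np.percentile(P,[3,50,97],axis=0))
```

```text
[0.5099242  0.17215249 0.29009663] [-3.13897746 -0.00749012  0.16276944]
pot_yellow_c 0.75 [138. 352.] [0.5647 0.0995 0.022 ]
pot_yellow_c 0.18 [268. 390.] [0.4197 0.0203 0.022 ]
pot_black_c 0.7 [131. 289.] [0.5603 0.1696 0.022 ]
pot_black_c 0.32 [ 12. 537.] [ 0.7394 -0.0778  0.022 ]
lid_bar 0.15 [194.  96.] [0.5191 0.2764 0.24  ]
[0.64781363 0.14423219 0.15495659]
1122 [[0.63108531 0.0268192  0.20015036]
 [0.65999574 0.08491178 0.20350243]
 [0.66943776 0.26444859 0.2097833 ]]
263 [[0.64478589 0.0545367  0.20116049]
 [0.65676479 0.12766156 0.20989788]
 [0.66920978 0.19140633 0.24639749]]
```

View pics/w8.png

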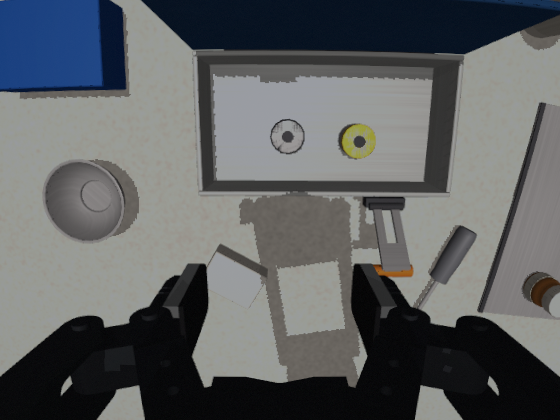

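View pics/w8t.png

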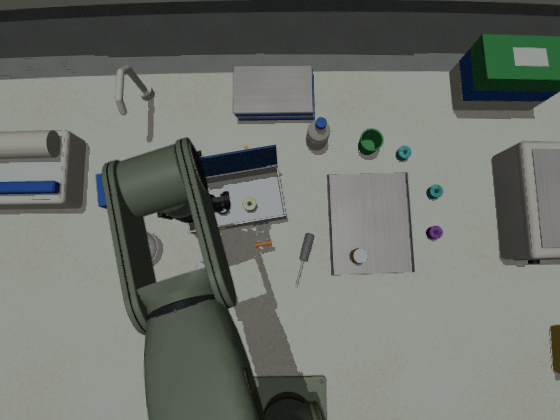

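Both pots stand upright on the case floor (288,136 and 359,141), and only the jar remains on the tray. Next I take hold of the lid bar where I left it.

Emit:
step_arm(
  moves=[
    [0,0,10,0,0,0,60],
    [40,10,15,0,0,0,60],
    [85,22,15,0,0,0,60],
    [125,32,15,0,0,0,60],
    [136,35.5,5,0,0,0,60],
    [136,35.5,-20,0,0,0,60],
    [136,35.5,-20,0,0,0,60],
    [136,35.5,-20,0,0,0,60],
  ],
)

```text
clock: 27.4
tcp_pos: [0.6484, 0.2069, 0.2611]
orientation: [3.141, 0.002, 0.163]
ft_force: [-0.1, -0.1, 1.4]
opening: 0.0598
grip_force: 0.0
```

Run:
```python
from h import *
get_image("wrist");get_image("wrist");s=sense();im,d=get_image("wrist");print(s["tcp_pos"],s["orientation"]);save("w9",im)
```

```text
[0.64896013 0.20706264 0.26318478] [-3.14145103e+00 -1.80488048e-03  1.62774637e-01]
```

View pics/w9.png

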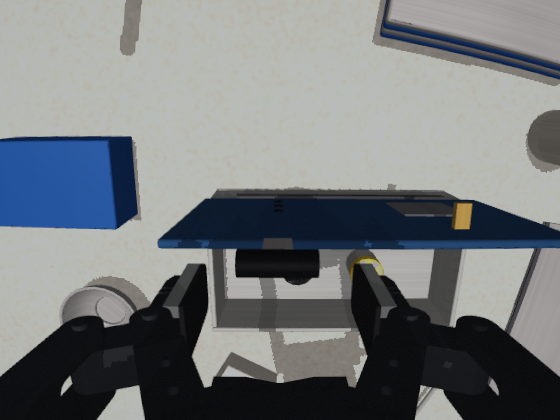

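The bar (277,264) is centred under the fingers. I lower and grip.

Emit:
step_arm(
  moves=[
    [1,0.5,-15,0,0,0,60],
    [1,0.5,-30,0,0,0,60],
    [1,0.5,-40,0,0,0,55],
    [1,0.5,-40,0,0,0,45],
    [1,0.5,-40,0,0,0,36],
    [1,0.5,-40,0,0,0,36],
    [1,0.5,-40,0,0,0,36],
    [1,0.5,-40,0,0,0,36],
  ],
  force=30,
)

```text
clock: 28.35
tcp_pos: [0.6496, 0.2082, 0.222]
orientation: [-3.141, 0.0, 0.163]
ft_force: [-1.9, 2.9, -2.1]
opening: 0.0392
grip_force: 32.8
```

Emit:
step_arm(
  moves=[
    [-17.6,-2.8,0.9,0,0,0,36],
    [-35.1,-5.7,0,0,0,0,36],
    [-52.4,-8.4,-2.8,0,0,0,36],
    [-69.4,-11.2,-7.4,0,0,0,36],
    [-85.8,-13.8,-13.8,0,0,0,36],
    [-101.5,-16.3,-21.9,0,0,0,36],
    [-116.2,-18.7,-31.6,0,0,0,36],
    [-129.9,-20.9,-42.8,0,0,0,36],
  ],
)

```text
clock: 29.15
tcp_pos: [0.5217, 0.1878, 0.181]
orientation: [-3.14, -0.008, 0.163]
ft_force: [0.9, 4.5, 0.3]
opening: 0.0393
grip_force: 32.3
```

Emit:
step_arm(
  moves=[
    [-12.3,-2,-12.5,0,0,0,36],
    [-23.4,-3.8,-26.4,0,0,0,36],
    [-33,-5.3,-41.3,0,0,0,36],
    [-41,-6.6,-57.2,0,0,0,36],
    [-47.3,-7.6,-73.8,0,0,0,36],
    [-51.8,-8.3,-91,0,0,0,36],
    [-54.6,-8.8,-108.5,0,0,0,36],
    [-55.5,-8.9,-122,0,0,0,36],
  ],
)

```text
clock: 29.95
tcp_pos: [0.4646, 0.1787, 0.0573]
orientation: [-3.14, -0.002, 0.162]
ft_force: [-3.0, 6.2, 1.7]
opening: 0.039
grip_force: 33.6
```

Emit:
step_arm(
  moves=[
    [0,0,-2,0,0,0,36],
    [0,0,-3,0,0,0,36],
    [0,0,-3,0,0,0,36],
    [0,0,-3,0,0,0,36],
    [0,0,-3,0,0,0,36],
    [0,0,-3,0,0,0,36],
    [0,0,-3,0,0,0,36],
    [0,0,-3,0,0,0,36],
  ],
)

```text
clock: 30.75
tcp_pos: [0.4645, 0.1787, 0.0551]
orientation: [-3.14, -0.001, 0.162]
ft_force: [-6.0, 5.4, 4.6]
opening: 0.0389
grip_force: 33.7
```

Emit:
step_arm(
  moves=[
    [0,0,-3,0,0,0,56],
    [0,0,-3,0,0,0,60],
    [0,0,-3,0,0,0,60],
    [0,0,30,0,0,0,60],
    [0,0,75,0,0,0,60],
    [-5,-40,100,0,0,0,60],
    [-14,-85,100,0,0,0,60],
    [-19,-124,90,0,0,0,60],
  ],
)

```text
clock: 31.55
tcp_pos: [0.4466, 0.0522, 0.146]
orientation: [3.14, -0.006, 0.164]
ft_force: [1.3, -0.4, -0.2]
opening: 0.0598
grip_force: 0.0
```

Run:
```python
from h import *
for i in range(4): get_image("wrist")
s=sense();im,d=get_image("wrist");print(s["tcp_pos"],s["orientation"]);C=cam("wrist",s);save("w10",im)
h=cv2.cvtColor(im,cv2.COLOR_RGB2HSV);m=(h[...,0]>6)&(h[...,0]<18)&(h[...,1]>180)&(h[...,2]>100)&(d<.3)
P=cloud(C,d,m);P=P[(P[:,2]>.09)&(P[:,2]<.13)];print(len(P),P.mean(0),P.min(0),P.max(0))
im,d=get_image("top");P=cloud(cam("top"),d);
for q in((.6,.2),(.52,.15),(.63,.06)): 
    Z=P[np.hypot(*(P[:,:2]-q).T)<.012];print(q,len(Z),np.median(Z[:,2]) if len(Z) else 0)
```

```text
[0.44568179 0.05296321 0.14409414] [ 3.14148308e+00 -6.11685337e-04  1.60464803e-01]
1086 [0.45127039 0.05539544 0.11830047] [0.44369338 0.03461201 0.11412365] [0.45886851 0.07497057 0.12045391]
(0.6, 0.2) 61 0.07768963563897446
(0.52, 0.15) 4 0.07666053510616389
(0.63, 0.06) 63 0.07794413154020852
```

View pics/w10.png

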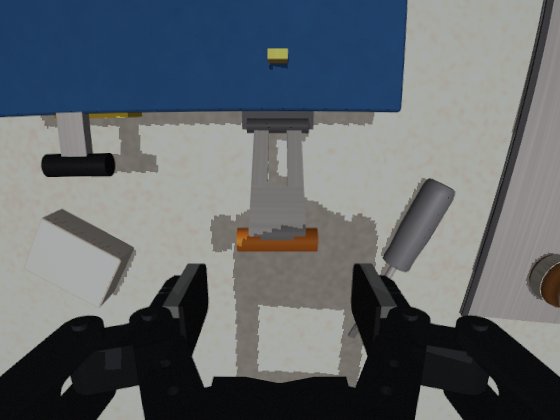

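The lid lies flat (77.7 mm, as before opening), and the orange bar (277,240) is centred between the fingers. I grip it.

Emit:
step_arm(
  moves=[
    [5.5,1.2,-5,0,0,0,60],
    [5.5,1.2,-20,0,0,0,60],
    [5.5,1.2,-35,0,0,0,60],
    [5.5,1.2,-47,0,0,0,55],
    [5.5,1.2,-47,0,0,0,45],
    [5.5,1.2,-47,0,0,0,36],
    [5.5,1.2,-47,0,0,0,36],
    [5.5,1.2,-47,0,0,0,36],
  ],
  force=25,
)

```text
clock: 32.65
tcp_pos: [0.4514, 0.0551, 0.0972]
orientation: [3.141, -0.001, 0.163]
ft_force: [1.1, -1.3, -3.5]
opening: 0.0393
grip_force: 25.6
```

Emit:
step_arm(
  moves=[
    [5.9,1,8.2,0,0,0,36],
    [13.1,2.1,15.3,0,0,0,36],
    [21.2,3.4,21.2,0,0,0,36],
    [30.2,4.9,25.7,0,0,0,36],
    [39.8,6.4,28.7,0,0,0,36],
    [49.6,8,30.2,0,0,0,36],
    [59.6,9.6,30.2,0,0,0,36],
    [69.5,11.2,28.5,0,0,0,36],
  ],
)

```text
clock: 33.45
tcp_pos: [0.5223, 0.0665, 0.1264]
orientation: [3.141, -0.003, 0.163]
ft_force: [-3.3, -2.1, 5.4]
opening: 0.0389
grip_force: 27.5
```

Emit:
step_arm(
  moves=[
    [8.5,1.4,-2.8,0,0,0,36],
    [16.5,2.7,-6.8,0,0,0,36],
    [23.9,3.8,-11.8,0,0,0,36],
    [30.5,4.9,-17.8,0,0,0,36],
    [36.2,5.8,-24.7,0,0,0,36],
    [40.9,6.6,-32.4,0,0,0,36],
    [44.1,7.1,-39.5,0,0,0,36],
    [45.8,7.4,-44,0,0,0,36],
  ],
)

```text
clock: 34.25
tcp_pos: [0.5716, 0.0743, 0.0827]
orientation: [3.141, -0.011, 0.163]
ft_force: [3.1, -0.1, 5.3]
opening: 0.0389
grip_force: 29.3
```

Emit:
step_arm(
  moves=[
    [0,0,-1,0,0,0,36],
    [0,0,-2,0,0,0,36],
    [0,0,-2,0,0,0,36],
    [0,0,-2,0,0,0,36],
    [0,0,-2,0,0,0,36],
    [0,0,-2,0,0,0,36],
    [0,0,-2,0,0,0,36],
    [0,0,-2,0,0,0,36],
  ],
)

```text
clock: 35.05
tcp_pos: [0.5721, 0.0744, 0.0813]
orientation: [3.141, -0.013, 0.162]
ft_force: [5.5, 1.5, 3.5]
opening: 0.0391
grip_force: 29.4
```

Emit:
step_arm(
  moves=[
    [-2,0,-1,0,0,0,36],
    [-3,0,-3,0,0,0,36],
    [-3,0,-3,0,0,0,36],
    [-3,0,-3,0,0,0,36],
    [-3,0,-3,0,0,0,36],
    [-3,0,-3,0,0,0,36],
    [-3,0,-3,0,0,0,36],
    [-3,0,-3,0,0,0,36],
  ],
)

```text
clock: 35.85
tcp_pos: [0.5724, 0.0745, 0.0797]
orientation: [3.14, -0.02, 0.162]
ft_force: [10.6, -1.0, 5.7]
opening: 0.0387
grip_force: 30.0
```

Emit:
step_arm(
  moves=[
    [0,0,1,0,0,0,60],
    [0,0,1,0,0,0,60],
    [0,0,1,0,0,0,60],
    [0,0,30,0,0,0,60],
    [0,0,75,0,0,0,60],
    [-20,0,120,0,0,0,60],
    [-50,0,160,0,0,0,60],
    [-70,20,200,0,0,0,60],
  ],
)

```text
clock: 36.65
tcp_pos: [0.4914, 0.0924, 0.2775]
orientation: [3.141, 0.002, 0.16]
ft_force: [0.9, 0.0, -0.5]
opening: 0.0596
grip_force: 0.0
```

Run:
```python
from h import *
for i in range(4): get_image("wrist")
s=sense();im,d=get_image("wrist");print(s["tcp_pos"],s["orientation"]);C=cam("wrist",s);save("w11",im)
h=cv2.cvtColor(im,cv2.COLOR_RGB2HSV);m=(h[...,0]>6)&(h[...,0]<18)&(h[...,1]>180)&(h[...,2]>100)
P=cloud(C,d,m);P=P[(P[:,2]>.09)&(P[:,2]<.13)];print(len(P),P.mean(0),P.min(0),P.max(0))
P=cloud(C,d);
for q in((.6,.2),(.52,.15),(.63,.06)): 
    Z=P[np.hypot(*(P[:,:2]-q).T)<.012];print(q,len(Z),np.median(Z[:,2]) if len(Z) else 0)
```

```text
[0.49317564 0.09388114 0.27692848] [ 3.14141456e+00 -1.96533845e-03  1.63765701e-01]
558 [0.56585512 0.07235517 0.1058425 ] [0.55785823 0.05255475 0.1011079 ] [0.57408095 0.09296756 0.10831805]
(0.6, 0.2) 586 0.07729822208309983
(0.52, 0.15) 519 0.07711809683499704
(0.63, 0.06) 597 0.07761596180220609
```

View pics/w11.png

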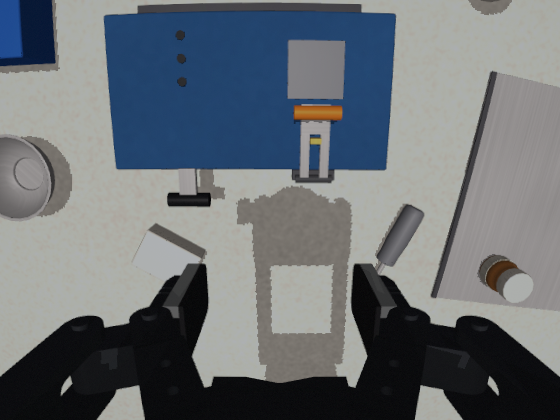

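The staple shows through the strap's slot (315,141) and the lid is flat. The bar (318,113) may still be a few mm high, so I press it with closed fingers.

Emit:
step_arm(
  moves=[
    [25,-7,-20,0,0,0,20],
    [50,-14,-50,0,0,0,0],
    [75,-21.5,-85,0,0,0,0],
    [75,-21.5,-120,0,0,0,0],
    [75,-21.5,-150,0,0,0,0],
    [75,-21.5,-162,0,0,0,0],
    [75,-21.5,-164,0,0,0,0],
    [75,-21.5,-164,0,0,0,0],
  ],
)

```text
clock: 37.7
tcp_pos: [0.5687, 0.072, 0.1124]
orientation: [3.141, -0.0, 0.163]
ft_force: [1.1, 0.3, 0.5]
opening: 0.0002
grip_force: 0.0
```

Emit:
step_arm(
  moves=[
    [0,0,-2,0,0,0,0],
    [0,0,-4,0,0,0,0],
    [0,0,-6,0,0,0,0],
    [0,0,-7,0,0,0,0],
    [0,0,-8,0,0,0,0],
    [0,0,-9,0,0,0,0],
    [0,0,-10,0,0,0,0],
    [0,0,-10,0,0,0,0],
  ],
)

```text
clock: 38.5
tcp_pos: [0.5685, 0.0721, 0.1025]
orientation: [3.141, -0.001, 0.163]
ft_force: [1.3, 0.4, 0.3]
opening: -0.0
grip_force: 0.6
```

Emit:
step_arm(
  moves=[
    [0,0,-1,0,0,0,0],
    [0,0,-2,0,0,0,0],
    [0,0,-3,0,0,0,0],
    [0,0,-3,0,0,0,0],
    [0,0,-3,0,0,0,0],
    [0,0,-3,0,0,0,0],
    [0,0,-3,0,0,0,0],
    [0,0,-3,0,0,0,0],
  ],
)

```text
clock: 39.3
tcp_pos: [0.5688, 0.0721, 0.1019]
orientation: [3.141, -0.002, 0.163]
ft_force: [-3.7, -0.3, 15.2]
opening: -0.0001
grip_force: 7.6
```

The fingers met a stiff stop at 102 mm with 15 N, which is exactly the bar's top height with the hasp flat. I retreat and hand in.

Emit:
step_arm(
  moves=[
    [0,0,20,0,0,0,0],
    [0,0,60,0,0,0,0],
    [0,0,105,0,0,0,0],
    [-20,0,150,0,0,0,0],
    [-40,0,190,0,0,0,0],
    [-50,0,200,0,0,0,0],
    [-50,0,200,0,0,0,0],
    [-50,0,200,0,0,0,0],
  ],
)

```text
clock: 40.1
tcp_pos: [0.5177, 0.072, 0.2979]
orientation: [3.142, 0.002, 0.163]
ft_force: [0.1, -0.3, -0.3]
opening: 0.0
grip_force: 0.0
```

```bash
python3 -c "
from workcell import *
print(sense()['tcp_pos']);print(sign_off())"
```

```text
[0.51772371 0.07195773 0.29790584]
the job is handed in; nothing more can be done
None
```

The job is handed in at about 40 s: the yellow and black pots (the only loadable items on the tray) are on the case floor, the lid is shut and the hasp is flat over its staple; `sign_off()` returned no verdict.

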